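# Close the washed storage jars, each with its own lid

### The job

The four stoneware storage jars and their wooden lids have been washed and stand about on the worktop in no order. Put each lid on the jar whose size it fits, with its plug in the mouth and its rim lying flat, fully home, on the jar's edge; set the lids down gently rather than dropping them, leave the jars standing where they are, and do not disturb the low tin among them or the mug.

Things in the scene. Friction and masses are not known exactly. Their poses are not given: they have to be found in the camera images.
- jar_small: the smallest of four open, empty storage jars of plain grey-green stoneware, round and straight-sided: 56 mm tall, 54 mm outside diameter, round mouth 44 mm wide, wall 5 mm. It stands loose and upright on the worktop. Origin: centre of its underside; z up along its axis.
- jar_medium: the second smallest of four open, empty storage jars of plain grey-green stoneware, round and straight-sided: 64 mm tall, 64 mm outside diameter, round mouth 54 mm wide, wall 5 mm. It stands loose and upright on the worktop. Origin: centre of its underside; z up along its axis.
- jar_large: the second largest of four open, empty storage jars of plain grey-green stoneware, round and straight-sided: 72 mm tall, 74 mm outside diameter, round mouth 64 mm wide, wall 5 mm. It stands loose and upright on the worktop. Origin: centre of its underside; z up along its axis.
- jar_extra_large: the largest of four open, empty storage jars of plain grey-green stoneware, round and straight-sided: 80 mm tall, 84 mm outside diameter, round mouth 74 mm wide, wall 5 mm. It stands loose and upright on the worktop. Origin: centre of its underside; z up along its axis.
- lid_small: smallest of four wooden push-in lids, knob up on the worktop; fits the smallest jar. From below: pale tapered plug 16 mm high (28 mm across at the bottom, 39.6 over its top 4 mm), rim disc 50 mm across, 6 thick, round knob 22 across, 28 tall, in the centre. Origin: centre of the plug's underside; z up its axis. Home, the rim lies flat on the jar's edge, the origin 40 mm above the jar's.
- lid_medium: second smallest of four wooden push-in lids, knob up on the worktop; fits the second smallest jar. From below: pale tapered plug 16 mm high (38 mm across at the bottom, 49.6 over its top 4 mm), rim disc 60 mm across, 6 thick, round knob 22 across, 28 tall, in the centre. Origin: centre of the plug's underside; z up its axis. Home, the rim lies flat on the jar's edge, the origin 48 mm above the jar's.
- lid_large: second largest of four wooden push-in lids, knob up on the worktop; fits the second largest jar. From below: pale tapered plug 16 mm high (48 mm across at the bottom, 59.6 over its top 4 mm), rim disc 70 mm across, 6 thick, round knob 22 across, 28 tall, in the centre. Origin: centre of the plug's underside; z up its axis. Home, the rim lies flat on the jar's edge, the origin 56 mm above the jar's.
- lid_extra_large: largest of four wooden push-in lids, knob up on the worktop; fits the largest jar. From below: pale tapered plug 16 mm high (58 mm across at the bottom, 69.6 over its top 4 mm), rim disc 80 mm across, 6 thick, round knob 22 across, 28 tall, in the centre. Origin: centre of the plug's underside; z up its axis. Home, the rim lies flat on the jar's edge, the origin 64 mm above the jar's.
- tuna_tin: bystander: a low round food tin with a gold-coloured top, standing among the jars and lids (a like tin far back by the wall is scenery); 86 mm diameter, 40 mm tall; it has no knob. Origin: centre of its underside.
- mug: bystander: a white spotted mug with a handle, 92 mm wide and 93 mm tall, 127 mm long over the handle. Origin: on its underside, about 18 mm from the cup's axis towards the handle, which points along its -y axis.
There are look-alikes about, which are no part of the job. What is shaped like the lid_extra_large but purple is not meant.

How it is judged:
At the end, for the whole second after the job is handed in: Each lid sits on the jar of its own size: centres within 6 mm seen from above, height within 4 mm of fully home, level with the jar within 0.08 rad; every jar upright on the worktop within 0.08 rad; lids and jars at rest (below 0.03 m/s) and released (horizontal distance between lid_small and jar_small below 0.006 m and z of lid_small in the frame of jar_small between 0.036 and 0.044 m and angle between the z axis of lid_small and the z axis of jar_small, either way round below 0.08 rad and angle between each of jar_small, jar_medium, jar_large, jar_extra_large's own z axis and vertical below 0.08 rad and height (world z) of each of jar_small, jar_medium, jar_large, jar_extra_large below 0.01 m and linear speed of each of lid_small, jar_small, lid_medium, jar_medium, lid_large, jar_large, lid_extra_large, jar_extra_large below 0.03 m/s and contact force between each of lid_small, lid_medium, lid_large, lid_extra_large and the fingers below 0.1 N and horizontal distance between lid_medium and jar_medium below 0.006 m and z of lid_medium in the frame of jar_medium between 0.044 and 0.052 m and angle between the z axis of lid_medium and the z axis of jar_medium, either way round below 0.08 rad and horizontal distance between lid_large and jar_large below 0.006 m and z of lid_large in the frame of jar_large between 0.052 and 0.06 m and angle between the z axis of lid_large and the z axis of jar_large, either way round below 0.08 rad and horizontal distance between lid_extra_large and jar_extra_large below 0.006 m and z of lid_extra_large in the frame of jar_extra_large between 0.06 and 0.068 m and angle between the z axis of lid_extra_large and the z axis of jar_extra_large, either way round below 0.08 rad); the robot touches nothing.
It fails at once if a jar was shifted by more than 30 mm or tipped over (distance of any of jar_small, jar_medium, jar_large, jar_extra_large from where it was at the start of the episode above 0.03 m or angle between any of jar_small, jar_medium, jar_large, jar_extra_large's own z axis and vertical above 0.4 rad).
It fails at once if the tin or the mug was shifted by more than 25 mm (distance of any of tuna_tin, mug from where it was at the start of the episode above 0.025 m).
It fails at once if a lid was dropped from more than about 25 mm or thrown (moving faster than 0.7 m/s while out of the fingers) ((linear speed of lid_small above 0.7 m/s and contact force between lid_small and the fingers below 0.05 N) or (linear speed of lid_medium above 0.7 m/s and contact force between lid_medium and the fingers below 0.05 N) or (linear speed of lid_large above 0.7 m/s and contact force between lid_large and the fingers below 0.05 N) or (linear speed of lid_extra_large above 0.7 m/s and contact force between lid_extra_large and the fingers below 0.05 N)).
It also fails if it takes over 109 s, if anything falls off the work surface, if the arm or the gripper's body presses on something with over 40 N, if the wrist force passes 120 N, or if a joint passes its speed limit or range.

### The arm

A 6-joint arm with a two-finger parallel gripper is mounted at the origin on a cart in front of the work surface, level with it; the furniture and walls round the work are solid. World frame = base frame: x ahead of the robot, y to its left, z up, the work surface at z = 0. Lengths are in m, angles in rad, forces in N, time in s.
With the tool pointing down it reaches from about 0.225 to 0.875 m from the base axis. Payload 3.4 kg.
Tool frame: the origin (TCP) lies at the very end of the fingers, on their centre line; the grasp point (between the pads) lies 19 mm behind it; z points along the fingers, y is the line along which they close (so a half turn about z gives the same grasp; the last joint's range is limited). The gripper opens to 85 mm and grips with 20 to 120 N. Pads are 22 mm wide; open, the fingers measure 114 mm over their backs; the gripper's body (76 mm by 85 mm) begins 54 mm behind the grasp point. The pads swing forward as they close: fully open they stand 13 mm farther back than shut.
Start: joints at [-1.355, 0.276, 1.505, -0, 1.361, -0.121], TCP at [0.19, -0.543, 0.231] pointing down, gripper open.
Joint ranges: [-2.89, 2.89], [-0.75, 2.08], [0.22, 2.7], [-1.18, 4.32], [0.11, 2.71], [-2.7, 2.7]. Speed limits (rad/s): [2.57, 2.57, 3.14, 3.14, 3.14, 3.14].

### API

Orientations are given as a unit quaternion [w, x, y, z].
In Python, from rig import readout, vision, manip gives the robot as it stands.
- The arm moves only by the shell command python3 -m handwheel 'ROWS' [FORCE]. ROWS is JSON, a list of rows, each a list of 3 entries, a list of its own where there are three numbers: the shift along the tool's x, y, z in mm, then the turn, a rotation vector about the tool's x, y, z in units of 6 degrees (1.0 is 6 degrees), then the closure, from -1 (fully open) to 1 (shut), so that 0 is half open. A call has 1 to 20 rows; each row shifts and turns the commanded pose from where the row before left it, along the tool's axes as they then stand; what a row does not reach is not made up. A row lasts 1/8 s, in which the tool goes at most 62.5 mm and 10.7 degrees, less where a joint would pass 70% of its speed; a pose out of reach is approached as far as the arm can. A call is refused whole if a number of a shift passes 62.5 or a number of a turn 1, either way. A call with a gripper value outside its range is refused whole. The fingers move at their own pace and stop on an object; FORCE is the grip in N (left out, the last holds). Time passes only in rows, so rows that do not move let the fingers close. It gives the time, the measured TCP pose, the force, the opening and the grip force at its end, in the units of the state.
- readout.get_state(): the state, without advancing time (a new reading comes with each control period).
- vision.get_image(name): name is "scene" or "top" or "wrist"; returns the picture (420x560x3 uint8, blue, green, red); there is no depth.
- vision.camera_params(name): a dict with "intrinsics" (3x3 intrinsics, pixels), "rvec" (rotation vector, rad) and "tvec" (3), from world to camera coordinates, as OpenCV has them; the wrist camera has in their place "hand_eye" (4x4, takes a point from camera to tool coordinates, whose origin is the TCP and whose axes are the flange's). Camera axes: x right, y down, z forward; pixel columns grow to the right and rows downward; lengths in m; the calibration is good to about 2 mm. A picture is of the moment at which its call begins: read the wrist's pose just before it. camera_params takes no time and is no camera call.
- manip.sign_off(): hands the job in; it is judged then, once.
The state is a dict: "clock": time; "qpos": joint angles; "qd": joint speeds; "effort": joint torques, N m; "position": TCP position; "ee_rot": TCP orientation; "contact_force": force on the tool from outside, world axes, zero at the start; "moment": the same for the moment, N m; "width": finger opening in m; "gripper_force": force on a finger pad.
Only numpy, scipy, OpenCV 4.12 (cv2) and the standard library are available. Lean on these libraries where they do the work, as an engineer would, in place of code of your own. Each camera call takes 0.05 s, during which the arm holds its last target. There are 200 camera calls.

## Working session

There is one attempt and no reset: what is moved stays moved. The work goes in short steps, Python scripts to look and compute and a shell command to move; the robot and the scene stay as the last step left them, time stands still between calls to the robot, and variables do not carry over. Pictures are saved under pics/ and viewed, at most 14 in all, crops included, and the job is handed in when it is done.

```bash
mkdir -p pics; ls; python3 - <<'E'
from rig import readout, vision
import cv2
for n in ("top","scene"):
    cv2.imwrite(f"pics/{n}0.png",vision.get_image(n))
    p=vision.camera_params(n); print(n,p)
print(vision.camera_params("wrist"))
print(readout.get_state())
E
```

```text
pics
top {'intrinsics': array([[434.97940682,   0.        , 279.05886266],
       [  0.        , 434.97940682, 209.06410568],
       [  0.        ,   0.        ,   1.        ]]), 'rvec': array([ 2.14563263, -2.1297636 ,  0.17461179]), 'tvec': array([-0.05444903,  0.52792052,  1.21713276])}
scene {'intrinsics': array([[490.50571155,   0.        , 288.06541745],
       [  0.        , 490.50571155, 212.83501507],
       [  0.        ,   0.        ,   1.        ]]), 'rvec': array([ 1.05746633, -2.23331299,  1.20461418]), 'tvec': array([0.27775322, 0.27141109, 1.29193263])}
{'intrinsics': array([[331.37728556,   0.        , 279.42034894],
       [  0.        , 331.37728556, 209.51279934],
       [  0.        ,   0.        ,   1.        ]]), 'hand_eye': array([[-4.16844117e-04, -9.52490833e-01, -3.04566971e-01,
         7.75927889e-02],
       [ 9.99999515e-01, -6.68862563e-04,  7.23130099e-04,
         5.35110267e-04],
       [-8.92488235e-04, -3.04566522e-01,  9.52490649e-01,
        -1.41339277e-01],
       [ 0.00000000e+00,  0.00000000e+00,  0.00000000e+00,
         1.00000000e+00]])}
{'clock': 0.1, 'qpos': array([-1.35501051e+00,  2.76600832e-01,  1.50601755e+00,  1.86870139e-05,
        1.36070871e+00, -1.20993161e-01]), 'qd': array([-0.00083915, -0.00079655, -0.00225834,  0.00154078, -0.00252512,
       -0.00068424]), 'effort': array([ 2.35653890e-03, -4.17700231e+01, -2.46404368e+01, -1.08659976e-04,
        5.81558706e-03,  6.72885790e-06]), 'position': array([ 0.18991123, -0.54223282,  0.23048243]), 'ee_rot': array([-8.66677192e-04,  9.85855916e-01,  1.67592845e-01, -3.19614580e-05]), 'contact_force': array([ 0.35162738,  0.66084268, -0.03132036]), 'moment': array([ 0.01010399,  0.00372807, -0.02131973]), 'gripper_force': 0.0, 'width': 0.08536276175623832}
```

View pics/top0.png

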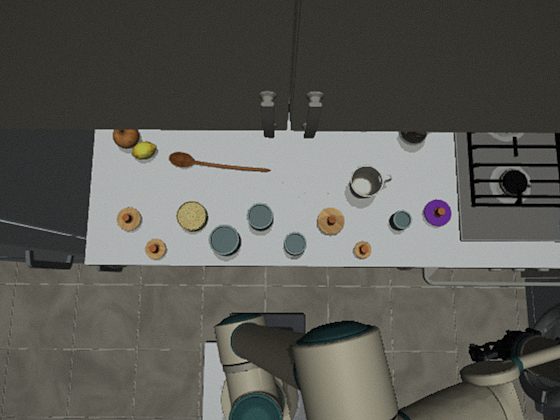

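View pics/scene0.png

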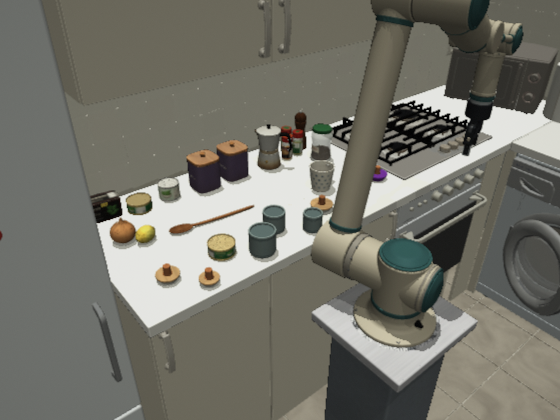

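The top view shows four wooden lids at (129,219), (156,249), (331,221) and (362,250). The jars are at (224,240), (260,217), (294,244) and (401,220), with the tin at (192,216) and the mug at (366,182). The purple look-alike at (438,213) is not meant. I'll segment and enlarge to get the sizes.

```bash
cat > h.py <<'E'
import numpy as np, cv2
from rig import readout, vision
from scipy.spatial.transform import Rotation as R
def cam(name):
    p=vision.camera_params(name)
    K=p["intrinsics"]
    if name=="wrist":
        s=readout.get_state(); q=s["ee_rot"]
        T=np.eye(4); T[:3,:3]=R.from_quat([q[1],q[2],q[3],q[0]]).as_matrix(); T[:3,3]=s["position"]
        C=T@p["hand_eye"]; return K,C[:3,:3],C[:3,3]
    Rw=cv2.Rodrigues(p["rvec"])[0]
    return K,Rw.T,-Rw.T@p["tvec"]
def ray(c,px,z):
    K,Rc,o=c
    d=Rc@np.linalg.solve(K,[px[0],px[1],1.]); return o+d*(z-o[2])/d[2]
def proj(c,P):
    K,Rc,o=c; q=K@(Rc.T@(np.asarray(P)-o)); return q[:2]/q[2]
E
python3 - <<'E'
from h import *
im=cv2.imread("pics/top0.png"); c=cam("top"); print("cam",c[2])
hsv=cv2.cvtColor(im,cv2.COLOR_BGR2HSV)
items={"lidA":(129,219),"lidB":(156,249),"lidC":(331,221),"lidD":(362,250),"jarP":(224,240),"jarQ":(260,217),"jarR":(294,244),"jarS":(401,220),"tin":(192,216),"purple":(438,213)}
bg=(hsv[...,1]<40)&(hsv[...,2]>150)
for n,(u,v) in items.items():
    h,s,val=hsv[v+5,u+5]
    m=(hsv[...,1]>(80 if n[0]!='j' else 25)).astype(np.uint8)
    if n[0]=='j': m=((hsv[...,1]>25)&(hsv[...,0]>70)&(hsv[...,0]<115)).astype(np.uint8)
    k,l,st,ce=cv2.connectedComponentsWithStats(m)
    i=l[v+5,u-5] or l[v+7,u+3]
    a=st[i][4]; 
    p=ray(c,ce[i],0.02 if n[0]!='j' else 0.06)
    d=2*np.sqrt(a/np.pi)*(c[2][2]-p[2])/c[0][0,0]*1000
    print(n,h,s,val,st[i],ce[i].round(1),p.round(3),"dia",d.round(1))
cr=im[165:275,100:460]; cv2.imwrite("pics/crop1.png",cv2.resize(cr,None,fx=2.2,fy=2.2,interpolation=cv2.INTER_CUBIC))
E
```

```text
cam [ 0.32543912 -0.04965944  1.28635153]
lidA 17 125 149 [117 207  24  24 422] [128.5 218.5] [0.5   0.392 0.02 ] dia 67.5
lidB 18 125 163 [145 239  21  20 318] [155.1 248.5] [0.413 0.309 0.02 ] dia 58.6
lidC 18 122 146 [317 208  27  26 553] [330.4 220.6] [ 0.499 -0.202  0.02 ] dia 77.3
lidD 16 126 166 [354 242  17  16 217] [362.3 249.4] [ 0.415 -0.293  0.02 ] dia 48.4
jarP 88 38 107 [209 225  32  31 729] [224.3 239.9] [0.436 0.104 0.06 ] dia 85.9
jarQ 88 39 105 [247 203  26  28 542] [259.8 216.5] [0.504 0.004 0.06 ] dia 74.1
jarR 94 41 105 [284 232  22  23 392] [294.6 243.3] [ 0.428 -0.095  0.06 ] dia 63.0
jarS 90 44 87 [390 211  22  19 314] [400.3 220.1] [ 0.496 -0.396  0.06 ] dia 56.4
tin 23 97 169 [177 202  31  29 689] [191.6 215.8] [0.51  0.207 0.02 ] dia 86.2
purple 137 176 135 [424 200  27  26 553] [437.3 212.4] [ 0.526 -0.517  0.02 ] dia 77.3
```

View pics/crop1.png

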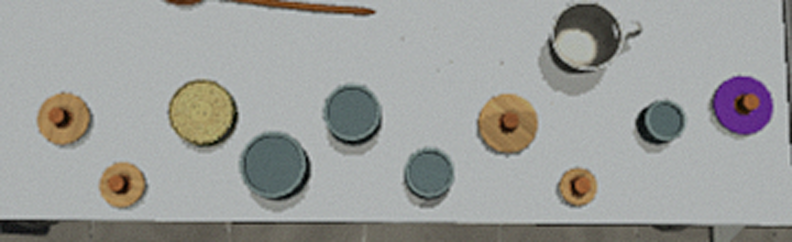

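Diameters identify everything. In px, with (x, y) in m:

| Size | Lid px | Lid (x, y) | Jar px | Jar (x, y) |
|---|---|---|---|---|
| Small | (362,250) | (0.415,-0.293) | (401,220) | (0.496,-0.396) |
| Medium | (156,249) | (0.413,0.309) | (294,244) | (0.428,-0.095) |
| Large | (129,219) | (0.500,0.392) | (260,217) | (0.504,0.004) |
| Extra large | (331,221), wooden, not the purple (438,213) | (0.499,-0.202) | (224,240) | (0.436,0.104) |

The crop confirms this. I'll start with the small lid.

```bash
python3 -m handwheel '[[[0,0,0],[0,0,0.8],-1],[[0,0,0],[0,0,0.8],-1],[[0,0,0],[0,0,0.8],-1],[[0,0,0],[0,0,0.8],0],[[28,-31,2],[0,0,0],0],[[28,-31,2],[0,0,0],0],[[28,-31,2],[0,0,0],0],[[28,-31,2],[0,0,0],0],[[28,-31,2],[0,0,0],0],[[28,-31,2],[0,0,0],0],[[28,-31,2],[0,0,0],0],[[28,-31,2],[0,0,0],0],[[0,0,0],[0,0,0],0],[[0,0,0],[0,0,0],0]]' 40
cat >> h.py <<'E'
JAR={"S":.056,"M":.064,"L":.072,"XL":.080}
def look(name,draw=()):
    c=cam("wrist"); im=vision.get_image("wrist"); print("TCP",readout.get_state()["position"].round(4))
    cv2.imwrite(f"pics/{name}.png",im); return c,im
def blobs(c,im):
    """lids' knob+rim blobs and jars' mouths, fitted ellipses -> world"""
    hsv=cv2.cvtColor(im,cv2.COLOR_BGR2HSV); H,S,V=cv2.split(hsv)
    for nm,m,zs in (("wood",(S>90)&(H<26),(.022,)),("jar",(S>22)&(H>70)&(H<115),(.056,.064,.072,.080))):
        m=cv2.morphologyEx(m.astype(np.uint8),cv2.MORPH_OPEN,np.ones((3,3)))
        k,l,st,ce=cv2.connectedComponentsWithStats(m)
        for i in range(1,k):
            if st[i][4]<800: continue
            print(nm,"box",st[i][:4],"area",st[i][4],"cen",ce[i].round(1),[ray(c,ce[i],z)[:2].round(4) for z in zs])
E
python3 - <<'E'
from h import *
c,im=look("w1"); blobs(c,im); print(readout.get_state()["ee_rot"].round(3))
E
```

```text
clock: 1.85
position: [0.4133, -0.2945, 0.2151]
ee_rot: [0.0, 1.0, 0.001, -0.0]
contact_force: [0.4, -0.3, 0.1]
width: 0.0425
gripper_force: 0.0
TCP [ 0.4131 -0.2949  0.2152]
wood box [507  49  48  31] area 1142 cen [529.8  63.2] [array([ 0.5271, -0.5277])]
wood box [144  50  83  87] area 5605 cen [185.1  93. ] [array([ 0.5004, -0.2054])]
wood box [258 157  46  46] area 1678 cen [280.3 179.7] [array([ 0.4163, -0.2963])]
jar box [365  61  73  64] area 3501 cen [402.4  92.4] [array([ 0.5003, -0.4004]), array([ 0.5   , -0.3976]), array([ 0.4998, -0.3948]), array([ 0.4996, -0.3919])]
jar box [ 27 135  97  73] area 5139 cen [ 72.6 169.3] [array([ 0.4334, -0.106 ]), array([ 0.4349, -0.1111]), array([ 0.4364, -0.1161]), array([ 0.438 , -0.1211])]
jar box [123 231  54  49] area 826 cen [148.2 254.2] [array([ 0.3481, -0.1651]), array([ 0.3519, -0.1685]), array([ 0.3557, -0.172 ]), array([ 0.3595, -0.1754])]
[ 0.     1.     0.001 -0.   ]
```

View pics/w1.png

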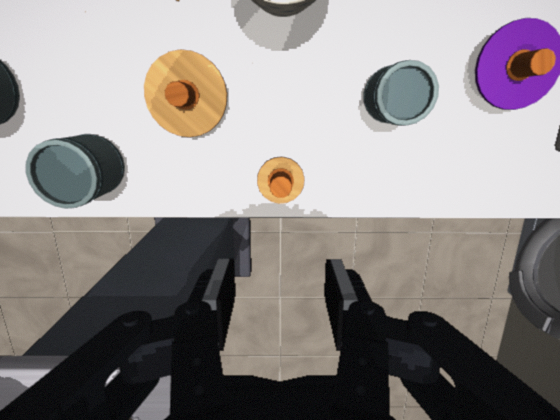

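The small lid is at (281,179) and its jar S at about (402,92). The XL lid is at (185,93) and the M jar's rim at about (63,172). I'll pick up the small lid and, meanwhile, fit the jar rims from the same image.

```bash
python3 -m handwheel '[[[2,1,40],[0,0,0],0],[[0,0,40],[0,0,0],0],[[0,0,40],[0,0,0],0],[[0,0,40],[0,0,0],0],[[0,0,20],[0,0,0],0],[[0,0,9],[0,0,0],0],[[0,0,0],[0,0,0],0],[[0,0,0],[0,0,0],1],[[0,0,0],[0,0,0],1],[[0,0,0],[0,0,0],1],[[0,0,0],[0,0,0],1],[[0,0,0],[0,0,0],1],[[0,0,-15],[0,0,0],1],[[0,0,-40],[0,0,0],1],[[0,0,-45],[0,0,0],1],[[0,0,0],[0,0,0],1]]' 40
python3 - <<'E'
from h import *
im=cv2.imread("pics/w1.png"); hsv=cv2.cvtColor(im,cv2.COLOR_BGR2HSV)
for p in [(407,62),(437,90),(405,92),(370,110),(372,90),(405,121),(30,170),(60,170),(110,160),(390,70)]:
    print(p,hsv[p[1],p[0]])
E
```

```text
clock: 3.9
position: [0.4177, -0.2969, 0.1304]
ee_rot: [0.003, 1.0, 0.001, 0.003]
contact_force: [-0.9, -0.2, -0.9]
width: 0.0204
gripper_force: 39.9
(407, 62) [ 90  23 177]
(437, 90) [ 90  28 173]
(405, 92) [ 91  38 140]
(370, 110) [98 25 41]
(372, 90) [108  32  40]
(405, 121) [ 90  24 179]
(30, 170) [87 30 93]
(60, 170) [ 93  48 107]
(110, 160) [95 33 46]
(390, 70) [ 86  23 191]
```

```bash
cat >> h.py <<'E'
from scipy.optimize import minimize
SZ={"S":(.056,.027,.025),"M":(.064,.032,.030),"L":(.072,.037,.035),"XL":(.080,.042,.040)}
A=np.linspace(0,2*np.pi,48,endpoint=False)
def circ(c,x,y,z,r): return [proj(c,(x+r*np.cos(a),y+r*np.sin(a),z)) for a in A]
def hull(m,pts): cv2.fillConvexPoly(m,cv2.convexHull((np.array(pts)*16).round().astype(np.int32)),1,cv2.LINE_8,4)
def model(c,kind,sz,x,y,z0):
    h,rj,rl=SZ[sz]; m=np.zeros((420,560),np.uint8)
    if kind=="jar": hull(m,circ(c,x,y,z0,rj)+circ(c,x,y,z0+h,rj))
    else:
        hull(m,circ(c,x,y,z0+.016,rl)+circ(c,x,y,z0+.022,rl)); hull(m,circ(c,x,y,z0+.022,.011)+circ(c,x,y,z0+.050,.011))
    return m
def mask(im,kind):
    H,S,V=cv2.split(cv2.cvtColor(im,cv2.COLOR_BGR2HSV))
    return ((S>90)&(H<26) if kind=="lid" else (S>=20)&(H>=70)&(H<=115)).astype(np.uint8)
def fit(c,im,kind,sz,x,y,z0=0.,ign=None):
    t=mask(im,kind); near=cv2.dilate(model(c,kind,sz,x,y,z0),np.ones((35,35)))
    if ign is not None: near=near&~ign
    f=lambda p:-(lambda m:(m&t&near).sum()/(((m|t)&near).sum()+1))(model(c,kind,sz,p[0],p[1],z0))
    r=minimize(f,[x,y],method="Nelder-Mead",options=dict(initial_simplex=[[x,y],[x+.01,y],[x,y+.01]],xatol=1e-4,fatol=1e-5))
    print(kind,sz,r.x.round(4),"IoU",round(-r.fun,3)); return r.x
E
python3 - <<'E'
from h import *
p=vision.camera_params("wrist"); K=p["intrinsics"]
# pose of w1
T=np.eye(4); T[:3,:3]=R.from_quat([1,.001,0,0]).as_matrix(); T[:3,3]=[.4131,-.2949,.2152]; C=T@p["hand_eye"]; c=(K,C[:3,:3],C[:3,3])
im=cv2.imread("pics/w1.png")
fit(c,im,"lid","S",.415,-.295);fit(c,im,"lid","XL",.5,-.204);fit(c,im,"jar","S",.498,-.398);fit(c,im,"jar","M",.43,-.1)
ct=cam("top"); t=cv2.imread("pics/top0.png")
for k,s,x,y in (("lid","S",.415,-.295),("lid","XL",.5,-.204),("jar","S",.498,-.398),("jar","M",.43,-.1),("jar","L",.504,.004),("jar","XL",.436,.104),("lid","L",.5,.39),("lid","M",.413,.309)): fit(ct,t,k,s,x,y)
c,im=look("w2"); fit(c,im,"jar","S",.498,-.398); s=readout.get_state()["position"]; fit(c,im,"lid","S",s[0],s[1],s[2]-.026)
E
```

```text
lid S [ 0.415  -0.2965] IoU 0.883
lid XL [ 0.4979 -0.2062] IoU 0.934
jar S [ 0.4996 -0.404 ] IoU 0.885
jar M [ 0.4286 -0.1002] IoU 0.881
lid S [ 0.4165 -0.2935] IoU 0.745
lid XL [ 0.499 -0.202] IoU 0.832
jar S [ 0.5011 -0.4048] IoU 0.815
jar M [ 0.429  -0.0941] IoU 0.823
jar L [0.5067 0.0068] IoU 0.662
jar XL [0.438  0.1048] IoU 0.749
lid L [0.5019 0.3932] IoU 0.735
lid M [0.415  0.3101] IoU 0.72
TCP [ 0.4164 -0.2958  0.1283]
jar S [ 0.4991 -0.4033] IoU 0.891
lid S [ 0.4162 -0.2973] IoU 0.708
```

View pics/w2.png

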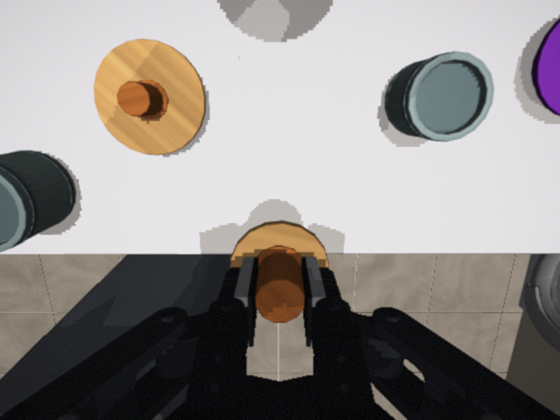

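The lid is held squarely by its knob at (280,285). The S jar's rim is at about (450,97). I'll go near jar S and measure its rim from close by.

```bash
python3 -m handwheel '[[[14,34,0],[0,0,0],1],[[14,34,0],[0,0,0],1],[[14,36,0],[0,0,0],1],[[0,0,0],[0,0,0],1],[[0,0,0],[0,0,0],1]]'
cat >> h.py <<'E'
def rim(c,im,sz,x,y):
    """fit the outer rim circle: maximise gradient of jar likeness across projected outer top edge"""
    h,rj,_=SZ[sz]; g=cv2.GaussianBlur(cv2.cvtColor(im,cv2.COLOR_BGR2LAB).astype(np.float32),(0,0),1.2)
    def edge(p,r):
        P=np.array(circ(c,p[0],p[1],h,r)).astype(np.float32); return cv2.remap(g,P[:,0],P[:,1],cv2.INTER_LINEAR).reshape(-1,3)
    f=lambda p:-np.median(np.linalg.norm(edge(p,rj+.0012)-edge(p,rj-.0012),axis=1))-np.median(np.linalg.norm(edge(p,rj-.005+.0012)-edge(p,rj-.005-.0012),axis=1))
    from scipy.optimize import brute
    r=brute(f,(slice(x-.012,x+.012,.001),slice(y-.012,y+.012,.001)),full_output=True)
    print("rim",sz,r[0].round(4),round(-r[1],1)); return r[0]
E
python3 - <<'E'
from h import *
c,im=look("w3"); fit(c,im,"jar","S",.499,-.402); p=rim(c,im,"S",.499,-.402)
s=readout.get_state()["position"]
v=im.copy()
for r in (.027,.022): cv2.polylines(v,[np.array(circ(c,p[0],p[1],.056,r)).round().astype(np.int32)],True,(0,0,255),1)
for r in (.025,): cv2.polylines(v,[np.array(circ(c,s[0],s[1],s[2]-.004,r)).round().astype(np.int32)],True,(255,0,0),1)
cv2.imwrite("pics/w3d.png",v); print(ray(c,(450,97),.056))
E
```

```text
clock: 4.58
position: [0.4566, -0.3977, 0.1247]
ee_rot: [-0.002, 1.0, 0.001, -0.001]
contact_force: [-0.5, 0.4, -0.3]
width: 0.0207
gripper_force: 40.0
TCP [ 0.4567 -0.3976  0.1251]
jar S [ 0.5006 -0.4056] IoU 0.92
rim S [ 0.5003 -0.4052] 121.7
[ 0.53815416 -0.50035399  0.056     ]
```

View pics/w3d.png

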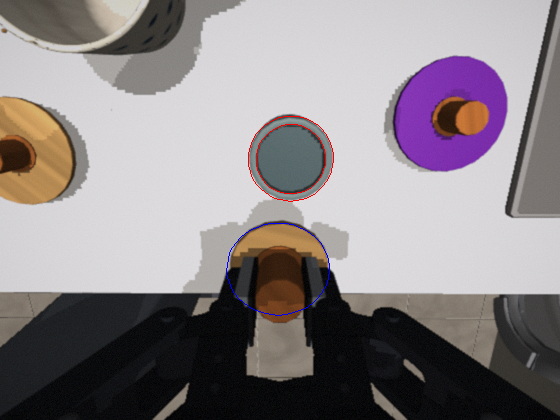

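The red model rim coincides with the jar at (291,158), so the jar is at (0.5003,-0.4052). The held lid matches its expected place under the tool. I'll go over it and down to just above the mouth.

```bash
python3 -m handwheel '[[[22,4,0],[0,0,0],1],[[21,4,0],[0,0,0],1],[[0,0,20],[0,0,0],1],[[0,0,20],[0,0,0],1],[[0,0,0],[0,0,0],1],[[0,0,0],[0,0,0],1]]'
```

```text
clock: 5.38
position: [0.5008, -0.4068, 0.087]
ee_rot: [0.0, 1.0, 0.001, 0.0]
contact_force: [-0.5, -0.1, -0.5]
width: 0.0202
gripper_force: 40.0
```

```bash
python3 -m handwheel '[[[-0.5,-1.5,8],[0,0,0],1],[[0,0,6],[0,0,0],1],[[0,0,4],[0,0,0],1],[[0,0,2],[0,0,0],1],[[0,0,1],[0,0,0],1],[[0,0,0],[0,0,0],1],[[0,0,0],[0,0,0],1]]'
```

```text
clock: 6.25
position: [0.5005, -0.4061, 0.0674]
ee_rot: [0.001, 1.0, 0.001, 0.001]
contact_force: [-2.0, 1.7, 8.9]
width: 0.0206
gripper_force: 40.9
```

```bash
python3 -m handwheel '[[[0,0,0],[0,0,0],0],[[0,0,0],[0,0,0],0],[[0,0,0],[0,0,0],0],[[0,0,0],[0,0,0],0],[[0,0,-10],[0,0,0],0],[[0,0,-30],[0,0,0],0],[[0,0,-40],[0,0,0],0],[[-20,-35,-40],[0,0,0],0],[[-20,-35,0],[0,0,0],0],[[-10,-35,0],[0,0,0],0],[[0,0,0],[0,0,0],0],[[0,0,0],[0,0,0],0]]'
cat >> h.py <<'E'
def check(c,im,sz,x,y,name):
    """lid on jar: fit lid at home height, draw"""
    p=fit(c,im,"lid",sz,x,y,SZ[sz][0]-.016); print("lid-minus-jar mm",((p-[x,y])*1000).round(1))
    v=im.copy(); cv2.polylines(v,[np.array(circ(c,x,y,SZ[sz][0]+.006,SZ[sz][2])).round().astype(np.int32)],True,(0,0,255),1)
    u=proj(c,(x,y,SZ[sz][0])).astype(int); u=np.clip(u,70,[490,350]); v=v[u[1]-70:u[1]+70,u[0]-70:u[0]+70]
    cv2.imwrite(f"pics/{name}.png",cv2.resize(v,None,fx=4,fy=4))
E
python3 - <<'E'
from h import *
c,im=look("w4"); check(c,im,"S",.5003,-.4052,"w4c"); fit(c,im,"lid","XL",.498,-.206)
E
```

```text
clock: 7.75
position: [0.4507, -0.3015, 0.1861]
ee_rot: [0.001, 1.0, 0.001, 0.001]
contact_force: [-0.2, -0.5, -0.2]
width: 0.0429
gripper_force: 0.0
TCP [ 0.4508 -0.3018  0.1859]
lid S [ 0.4984 -0.4056] IoU 0.896
lid-minus-jar mm [-1.9 -0.4]
lid XL [ 0.4986 -0.2037] IoU 0.928
```

View pics/w4c.png

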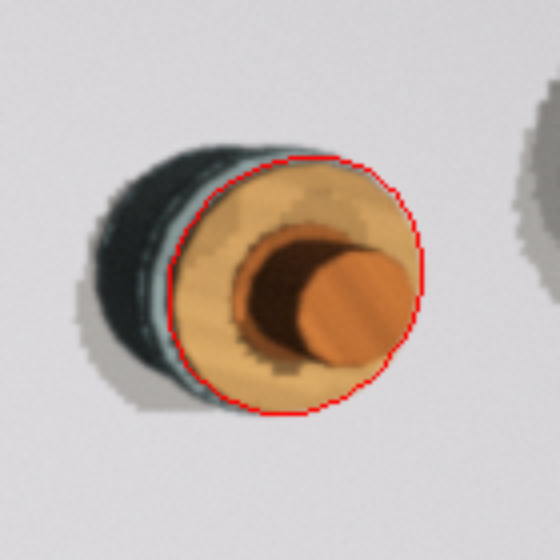

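The small lid lies flat and centred: its rim sits on the drawn home circle. Next I'll pick up the XL lid.

```bash
python3 -m handwheel '[[[24,-32,0],[0,0,0],0],[[24,-33,0],[0,0,0],0],[[0,-32,40],[0,0,0],0],[[0,0,40],[0,0,0],0],[[0,0,40],[0,0,0],0],[[0,0,25],[0,0,0],0],[[0,0,10],[0,0,0],0],[[0,0,4],[0,0,0],0],[[0,0,0],[0,0,0],0],[[0,0,0],[0,0,0],0]]'
python3 - <<'E'
from h import *
print(readout.get_state()["position"])
E
```

```text
clock: 9.05
position: [0.4987, -0.2042, 0.0273]
ee_rot: [0.001, 1.0, 0.001, 0.001]
contact_force: [-1.1, 0.4, 0.3]
width: 0.0427
gripper_force: 0.0
[ 0.4986642  -0.20421711  0.02726296]
```

```bash
python3 -m handwheel '[[[0,0,0],[0,0,0],1],[[0,0,0],[0,0,0],1],[[0,0,0],[0,0,0],1],[[0,0,0],[0,0,0],1],[[0,0,-15],[0,0,0],1],[[0,0,-35],[0,0,0],1],[[0,0,-40],[0,0,0],1],[[0,0,-35],[0,0,0],1],[[-13,-38,0],[0,0,0],1],[[-13,-38,0],[0,0,0],1],[[-13,-39,0],[0,0,0],1],[[-13,-38,0],[0,0,0],1],[[-13,-38,0],[0,0,0],1],[[-13,-39,0],[0,0,0],1],[[-13,-39,0],[0,0,0],1],[[-13,-39,0],[0,0,0],1],[[0,0,0],[0,0,0],1],[[0,0,0],[0,0,0],1]]'
python3 - <<'E'
from h import *
c,im=look("w5"); p=rim(c,im,"XL",.436,.104); q=rim(c,im,"L",.504,.004); s=readout.get_state()["position"]
rim(c,im,"M",.428,-.098)
v=im.copy()
for z,r in ((.08,.042),(.08,.037)): cv2.polylines(v,[np.array(circ(c,p[0],p[1],z,r)).round().astype(np.int32)],True,(0,0,255),1)
cv2.polylines(v,[np.array(circ(c,q[0],q[1],.072,.037)).round().astype(np.int32)],True,(0,0,255),1)
cv2.polylines(v,[np.array(circ(c,s[0],s[1],s[2]-.005,.04)).round().astype(np.int32)],True,(255,0,0),1)
cv2.imwrite("pics/w5d.png",v)
E
```

```text
clock: 11.3
position: [0.3937, 0.1038, 0.1517]
ee_rot: [0.0, 1.0, 0.001, 0.001]
contact_force: [-0.3, -1.0, -2.1]
width: 0.0203
gripper_force: 39.4
TCP [0.3939 0.1035 0.1516]
rim XL [0.437  0.1016] 111.7
rim L [0.504  0.0075] 93.4
rim M [ 0.4301 -0.0911] 27.8
```

View pics/w5d.png

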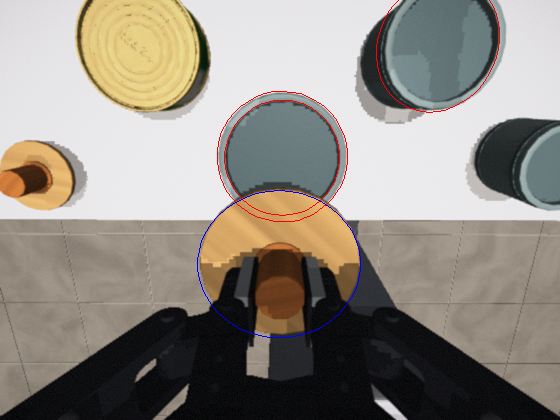

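The XL jar's rim at (283,156) and the held lid both match their models, so the jar is at (0.437,0.1016). The L fit at the edge is poor, so I'll re-look at it later.

```bash
python3 -m handwheel '[[[22,1,0],[0,0,0],1],[[21,1,0],[0,0,0],1],[[0,0,20],[0,0,0],1],[[0,0,18],[0,0,0],1],[[0,0,0],[0,0,0],1],[[0,0,0],[0,0,0],1]]'
```

```text
clock: 12.1
position: [0.4374, 0.1018, 0.1137]
ee_rot: [0.0, 1.0, 0.0, 0.0]
contact_force: [-0.3, -0.4, -0.7]
width: 0.0204
gripper_force: 39.4
```

```bash
python3 -m handwheel '[[[0,0,8],[0,0,0],1],[[0,0,7],[0,0,0],1],[[0,0,4],[0,0,0],1],[[0,0,2],[0,0,0],1],[[0,0,2],[0,0,0],1],[[0,0,0],[0,0,0],1],[[0,0,0],[0,0,0],1]]'
```

```text
clock: 12.98
position: [0.4364, 0.1022, 0.0911]
ee_rot: [0.0, 1.0, 0.001, 0.0]
contact_force: [-2.0, 0.5, 5.9]
width: 0.0203
gripper_force: 40.1
```

Contact at the home height. I'll release and look at the result from beside the medium lid.

```bash
python3 -m handwheel '[[[0,0,0],[0,0,0],0],[[0,0,0],[0,0,0],0],[[0,0,0],[0,0,0],0],[[0,0,0],[0,0,0],0],[[0,0,-10],[0,0,0],0],[[0,0,-30],[0,0,0],0],[[0,0,-40],[0,0,0],0],[[-12,-37,-30],[0,0,0],0],[[-12,-37,0],[0,0,0],0],[[-12,-37,0],[0,0,0],0],[[0,0,0],[0,0,0],0],[[0,0,0],[0,0,0],0]]'
python3 - <<'E'
from h import *
c,im=look("w6"); check(c,im,"XL",.437,.1016,"w6c"); fit(c,im,"lid","M",.414,.31);fit(c,im,"lid","L",.5,.392)
E
```

```text
clock: 14.48
position: [0.4004, 0.2128, 0.2006]
ee_rot: [0.0, 1.0, 0.001, 0.0]
contact_force: [-0.0, -0.5, -1.2]
width: 0.0429
gripper_force: 0.0
TCP [0.4005 0.2125 0.2005]
lid XL [0.4366 0.1022] IoU 0.93
lid-minus-jar mm [-0.4  0.6]
lid M [0.4122 0.3067] IoU 0.899
lid L [0.5    0.3887] IoU 0.912
```

View pics/w6.png

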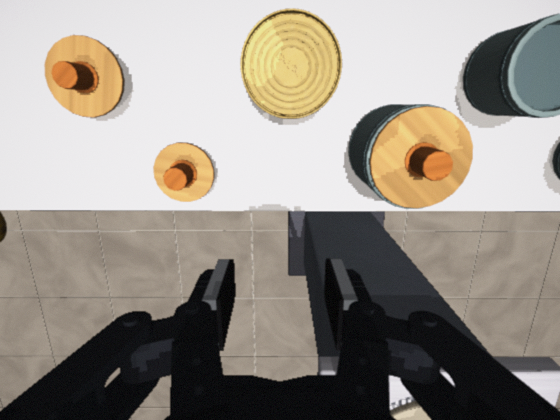

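The XL lid is seated flat at (420,157). The medium lid is at (184,172), the large lid at (85,76), the tin at (291,64) undisturbed. I'll go over the medium lid and take one close fit.

```bash
python3 -m handwheel '[[[5,-32,0],[0,0,0],0],[[4,-32,20],[0,0,0],0],[[4,-32,40],[0,0,0],0],[[0,0,0],[0,0,0],0],[[0,0,0],[0,0,0],0]]'
python3 - <<'E'
from h import *
c,im=look("w7"); fit(c,im,"lid","M",.413,.309);fit(c,im,"lid","L",.5,.392)
E
```

```text
clock: 15.15
position: [0.4136, 0.3081, 0.1405]
ee_rot: [0.0, 1.0, 0.0, -0.0]
contact_force: [0.5, -0.4, 0.5]
width: 0.0429
gripper_force: 0.0
TCP [0.4139 0.3082 0.1411]
lid M [0.4122 0.3071] IoU 0.91
lid L [0.4993 0.3885] IoU 0.928
```

```bash
python3 -m handwheel '[[[-1,1,40],[0,0,0],0],[[0,0,40],[0,0,0],0],[[0,0,25],[0,0,0],0],[[0,0,9],[0,0,0],0],[[0,0,0],[0,0,0],0],[[0,0,0],[0,0,0],0],[[0,0,0],[0,0,0],1],[[0,0,0],[0,0,0],1],[[0,0,0],[0,0,0],1],[[0,0,0],[0,0,0],1],[[0,0,-15],[0,0,0],1],[[0,0,-40],[0,0,0],1],[[0,0,-45],[0,0,0],1],[[0,0,-45],[0,0,0],1],[[0,0,-28],[0,0,0],1],[[0,0,0],[0,0,0],1]]'
```

```text
clock: 17.2
position: [0.4133, 0.309, 0.2022]
ee_rot: [-0.001, 1.0, 0.001, 0.003]
contact_force: [-0.2, 0.2, -1.3]
width: 0.0202
gripper_force: 39.4
```

```bash
python3 -m handwheel '[[[-2,36,0],[0,0,0],1],[[-2,36,0],[0,0,0],1],[[-2,37,0],[0,0,0],1],[[-2,37,0],[0,0,0],1],[[-2,36,0],[0,0,0],1],[[-2,37,0],[0,0,0],1],[[-2,37,0],[0,0,0],1],[[-2,37,0],[0,0,0],1],[[-2,37,0],[0,0,0],1],[[-2,37,20],[0,0,0],1],[[-2,36,30],[0,0,0],1],[[0,0,0],[0,0,0],1],[[0,0,0],[0,0,0],1]]'
python3 - <<'E'
from h import *
c,im=look("w8"); p=rim(c,im,"M",.429,-.095); s=readout.get_state()["position"]
v=im.copy()
for z,r in ((.064,.032),(.064,.027)): cv2.polylines(v,[np.array(circ(c,p[0],p[1],z,r)).round().astype(np.int32)],True,(0,0,255),1)
cv2.polylines(v,[np.array(circ(c,s[0],s[1],s[2]-.005,.03)).round().astype(np.int32)],True,(255,0,0),1)
cv2.imwrite("pics/w8d.png",v); print("lid L on table fits"); rim(c,im,"L",.504,.004)
E
```

```text
clock: 18.82
position: [0.3902, -0.0943, 0.1488]
ee_rot: [-0.001, 1.0, 0.001, -0.001]
contact_force: [0.3, -0.1, 0.2]
width: 0.0204
gripper_force: 39.5
TCP [ 0.3907 -0.0942  0.1493]
rim M [ 0.4302 -0.098 ] 111.8
lid L on table fits
rim L [0.5055 0.0009] 87.7
```

View pics/w8d.png

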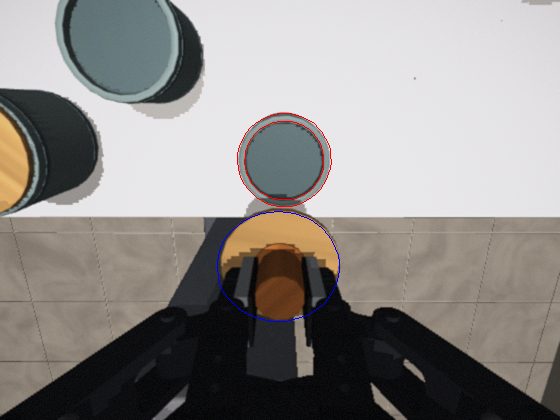

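The M jar's rim at (284,160) fits and the held lid matches. I'll go over and down.

```bash
python3 -m handwheel '[[[20,2,0],[0,0,0],1],[[19.5,2,0],[0,0,0],1],[[0,0,25],[0,0,0],1],[[0,0,26],[0,0,0],1],[[0,0,0],[0,0,0],1],[[0,0,0],[0,0,0],1]]'
```

```text
clock: 19.62
position: [0.4318, -0.099, 0.099]
ee_rot: [0.0, 1.0, 0.001, 0.001]
contact_force: [0.0, 0.1, -1.4]
width: 0.0206
gripper_force: 39.5
```

```bash
python3 -m handwheel '[[[-1,-1,9],[0,0,0],1],[[0,0,7],[0,0,0],1],[[0,0,4],[0,0,0],1],[[0,0,2],[0,0,0],1],[[0,0,2],[0,0,0],1],[[0,0,0],[0,0,0],1],[[0,0,0],[0,0,0],1]]'
```

```text
clock: 20.5
position: [0.4294, -0.0979, 0.0752]
ee_rot: [0.0, 1.0, 0.001, 0.0]
contact_force: [-2.3, 0.8, 7.0]
width: 0.0201
gripper_force: 40.3
```

```bash
python3 -m handwheel '[[[0,0,0],[0,0,0],0],[[0,0,0],[0,0,0],0],[[0,0,0],[0,0,0],0],[[0,0,0],[0,0,0],0],[[0,0,-10],[0,0,0],0],[[0,0,-30],[0,0,0],0],[[0,0,-45],[0,0,0],0],[[0,-35,-45],[0,0,0],0],[[0,-37,0],[0,0,0],0],[[0,0,0],[0,0,0],0],[[0,0,0],[0,0,0],0]]'
python3 - <<'E'
from h import *
c,im=look("w9"); check(c,im,"M",.4302,-.098,"w9c"); rim(c,im,"L",.505,.003)
E
```

```text
clock: 21.88
position: [0.429, -0.0261, 0.2044]
ee_rot: [0.0, 1.0, 0.001, 0.0]
contact_force: [-0.5, 0.0, -0.3]
width: 0.0424
gripper_force: 0.0
TCP [ 0.429  -0.0264  0.2042]
lid M [ 0.4291 -0.0988] IoU 0.908
lid-minus-jar mm [-1.1 -0.8]
rim L [0.5053 0.002 ] 102.4
```

View pics/w9c.png

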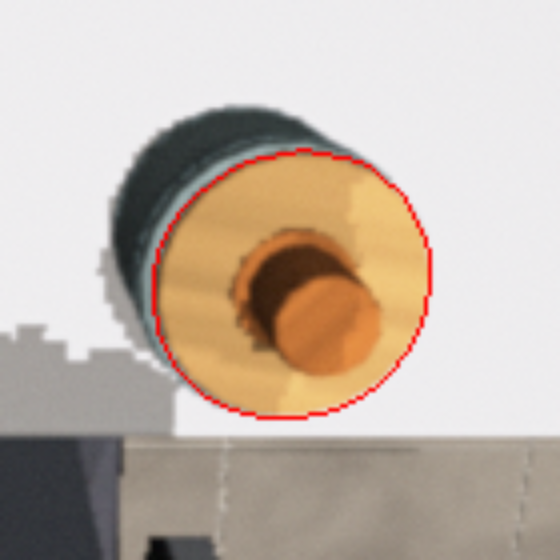

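```bash
python3 -m handwheel '[[[7,-38,0],[0,0,0],0],[[7,-38,0],[0,0,0],0],[[7,-38,0],[0,0,0],0],[[7,-38,0],[0,0,0],0],[[7,-38,0],[0,0,0],0],[[7,-38,0],[0,0,0],0],[[7,-38,0],[0,0,0],0],[[7,-38,0],[0,0,0],0],[[7,-38,20],[0,0,0],0],[[7,-38,20],[0,0,0],0],[[0,-36,20],[0,0,0],0],[[0,0,0],[0,0,0],0],[[0,0,0],[0,0,0],0]]'
python3 - <<'E'
from h import *
c,im=look("w10"); fit(c,im,"lid","L",.5,.39)
E
```

```text
clock: 23.55
position: [0.4989, 0.3891, 0.1438]
ee_rot: [0.001, 1.0, 0.0, -0.0]
contact_force: [-0.0, -1.3, 0.1]
width: 0.0427
gripper_force: 0.0
TCP [0.4991 0.389  0.1444]
lid L [0.4999 0.3901] IoU 0.92
```

The medium lid is flat on its home circle. Now the large lid.

```bash
python3 -m handwheel '[[[1,-1,40],[0,0,0],0],[[0,0,40],[0,0,0],0],[[0,0,27],[0,0,0],0],[[0,0,10],[0,0,0],0],[[0,0,0],[0,0,0],0],[[0,0,0],[0,0,0],0],[[0,0,0],[0,0,0],1],[[0,0,0],[0,0,0],1],[[0,0,0],[0,0,0],1],[[0,0,0],[0,0,0],1],[[0,0,-15],[0,0,0],1],[[0,0,-40],[0,0,0],1],[[0,0,-45],[0,0,0],1],[[0,0,-45],[0,0,0],1],[[0,0,-35],[0,0,0],1],[[0,0,0],[0,0,0],1]]'
```

```text
clock: 25.6
position: [0.5009, 0.3924, 0.2113]
ee_rot: [-0.002, 1.0, 0.001, 0.003]
contact_force: [0.6, -0.7, -1.3]
width: 0.0205
gripper_force: 39.4
```

```bash
python3 -m handwheel '[[[-4,35,0],[0,0,0],1],[[-4,35,0],[0,0,0],1],[[-4,35,0],[0,0,0],1],[[-4,35,0],[0,0,0],1],[[-4,35,0],[0,0,0],1],[[-4,35,0],[0,0,0],1],[[-4,35,0],[0,0,0],1],[[-4,35,0],[0,0,0],1],[[-4,36,0],[0,0,0],1],[[-4,36,20],[0,0,0],1],[[0,36,30],[0,0,0],1],[[0,0,0],[0,0,0],1],[[0,0,0],[0,0,0],1]]'
python3 - <<'E'
from h import *
c,im=look("w11"); p=rim(c,im,"L",.505,.002); s=readout.get_state()["position"]
v=im.copy()
for z,r in ((.072,.037),(.072,.032)): cv2.polylines(v,[np.array(circ(c,p[0],p[1],z,r)).round().astype(np.int32)],True,(0,0,255),1)
cv2.polylines(v,[np.array(circ(c,s[0],s[1],s[2]-.005,.035)).round().astype(np.int32)],True,(255,0,0),1)
cv2.imwrite("pics/w11d.png",v)
E
```

```text
clock: 27.22
position: [0.4597, 0.0036, 0.1569]
ee_rot: [-0.0, 1.0, 0.0, -0.001]
contact_force: [-0.6, -0.0, -1.1]
width: 0.0205
gripper_force: 39.5
TCP [0.4602 0.0039 0.1573]
rim L [0.5056 0.0022] 116.5
```

View pics/w11d.png

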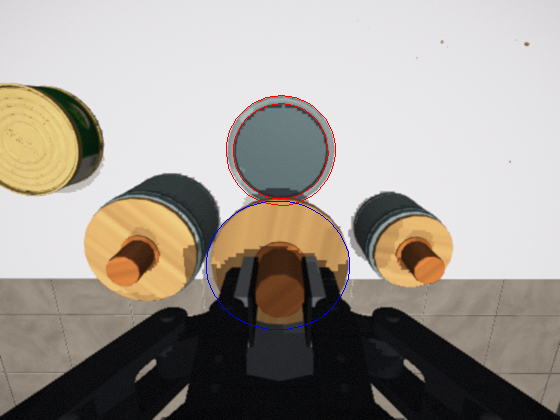

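The L jar's rim at (281,150) fits, and the XL and M lids at (145,248) and (411,250) stay seated. I'll go over and down.

```bash
python3 -m handwheel '[[[23,1,0],[0,0,0],1],[[22,1,0],[0,0,0],1],[[0,0,25],[0,0,0],1],[[0,0,25],[0,0,0],1],[[0,0,0],[0,0,0],1],[[0,0,0],[0,0,0],1]]'
```

```text
clock: 28.02
position: [0.506, 0.0019, 0.1084]
ee_rot: [0.0, 1.0, 0.001, 0.001]
contact_force: [-0.3, 0.1, -0.0]
width: 0.0204
gripper_force: 39.5
```

```bash
python3 -m handwheel '[[[-0.5,0,9],[0,0,0],1],[[0,0,8],[0,0,0],1],[[0,0,5],[0,0,0],1],[[0,0,2],[0,0,0],1],[[0,0,2],[0,0,0],1],[[0,0,0],[0,0,0],1],[[0,0,0],[0,0,0],1]]'
```

```text
clock: 28.9
position: [0.5047, 0.0015, 0.0844]
ee_rot: [-0.0, 1.0, 0.001, 0.001]
contact_force: [-6.8, 1.6, 22.9]
width: 0.0202
gripper_force: 42.0
```

```bash
python3 -m handwheel '[[[0,0,-1],[0,0,0],1],[[0,0,0],[0,0,0],0],[[0,0,0],[0,0,0],0],[[0,0,0],[0,0,0],0],[[0,0,0],[0,0,0],0],[[0,0,-10],[0,0,0],0],[[0,0,-30],[0,0,0],0],[[0,0,-45],[0,0,0],0],[[-20,0,-40],[0,0,0],0],[[-30,0,0],[0,0,0],0],[[0,0,0],[0,0,0],0],[[0,0,0],[0,0,0],0]]'
python3 - <<'E'
from h import *
c,im=look("w12"); check(c,im,"L",.5056,.0022,"w12c"); check(c,im,"XL",.437,.1016,"a"); check(c,im,"M",.4302,-.098,"b")
ims=[cv2.imread("pics/w12c.png")]
t=vision.get_image("top")[165:275,100:460]; cv2.imwrite("pics/fin_top.png",cv2.resize(t,None,fx=2.2,fy=2.2,interpolation=cv2.INTER_CUBIC))
cv2.imwrite("pics/w12v.png",np.hstack([cv2.resize(ims[0],(400,400))]+[cv2.resize(vision.get_image("scene")[180:300,180:340],(400,400*120//160))[:400] if 0 else cv2.copyMakeBorder(cv2.resize(vision.get_image("scene")[180:300,180:340],(400,300)),0,100,0,0,0)]))
E
```

```text
clock: 30.4
position: [0.4553, 0.0011, 0.2077]
ee_rot: [0.0, 1.0, 0.001, 0.001]
contact_force: [1.1, -0.5, 0.6]
width: 0.043
gripper_force: 0.0
TCP [0.4554 0.0011 0.2074]
lid L [0.5045 0.0006] IoU 0.935
lid-minus-jar mm [-1.1 -1.6]
lid XL [0.4367 0.1018] IoU 0.927
lid-minus-jar mm [-0.3  0.2]
lid M [ 0.4291 -0.0995] IoU 0.901
lid-minus-jar mm [-1.1 -1.5]
```

View pics/w12v.png

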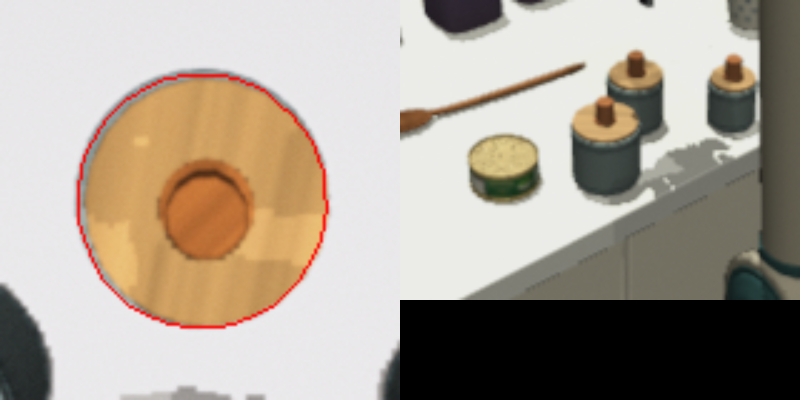

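View pics/fin_top.png

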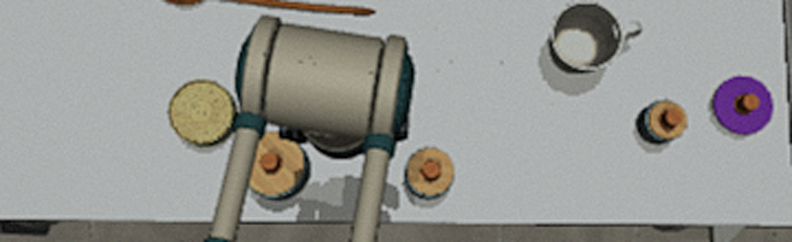

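All lids look seated: knobs upright, rims flat, tin and mug untouched. The large one met 23 N about 1 mm high, so I'll feel its height by lightly pressing the knob top (expected at z = 0.106) with shut fingers.

```bash
python3 -m handwheel '[[[25,0,0],[0,0,0],1],[[24,0,30],[0,0,0],1],[[0,0,30],[0,0,0],1],[[0,0,25],[0,0,0],1],[[0,0,10],[0,0,0],1],[[0,0,0],[0,0,0],1],[[0,0,2],[0,0,0],1],[[0,0,2],[0,0,0],1],[[0,0,2],[0,0,0],1],[[0,0,0],[0,0,0],1],[[0,0,0],[0,0,0],1]]'
```

```text
clock: 31.92
position: [0.5036, 0.0013, 0.1064]
ee_rot: [0.0, 1.0, 0.001, 0.0]
contact_force: [0.9, -0.7, -0.2]
width: 0.0001
gripper_force: 0.0
```

```bash
python3 -m handwheel '[[[0,0,1],[0,0,0],1],[[0,0,0],[0,0,0],1],[[0,0,0],[0,0,0],1]]'; python3 -m handwheel '[[[0,0,-10],[0,0,0],1],[[0,0,-40],[0,0,0],1],[[0,0,-50],[0,0,0],1],[[-30,0,-20],[0,0,0],1],[[0,0,0],[0,0,0],1],[[0,0,0],[0,0,0],1],[[0,0,0],[0,0,0],1],[[0,0,0],[0,0,0],1]]'
```

```text
clock: 32.3
position: [0.5037, 0.0013, 0.106]
ee_rot: [0.0, 1.0, 0.001, 0.0]
contact_force: [-1.9, 0.1, 5.4]
width: 0.0001
gripper_force: 2.7
clock: 33.3
position: [0.4737, 0.0013, 0.2244]
ee_rot: [-0.0, 1.0, 0.001, -0.001]
contact_force: [-0.0, -0.1, -0.1]
width: -0.0003
gripper_force: 0.0
```

The knob top is at exactly 0.106, so the large lid is fully home. I'll hand in.

```bash
python3 -c "
from rig import manip; print(manip.sign_off())"
```

```text
the job is handed in; nothing more can be done
None
```

All four lids are on their matching jars, and the job was handed in at about 33 s. In the last pictures they sat flat, within about 2 mm of centre, with no sign that the jars, tin or mug had moved; the sign-off returned no verdict.

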